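# Draw up the glaze crate and take out the tall-capped bottle

## Task

Reach over behind the far wall of the bottle crate and drag the crate, pulling on the crate and not on its bottles, towards you over the board until its near side lies flush against the wooden stop strip. Then lift the one bottle with the tall cap straight out from among the others and set it down gently, upright, on the middle of the white tile. The other bottles stay standing in the crate, the crate stays against the strip, and leave the bowl, cup and vase where they are.

Things in the scene. Friction and masses are not known exactly. Their poses are not given: they have to be found in the camera images.
- board: Fixed wooden glazing board flat on the table, 300 (x) x 320 (y) mm, top 12 mm above its origin; a stop strip 18 mm wide, 320 mm long, 20 mm high above the board's top runs along its edge nearest the robot (-x). Origin: centre of the underside, x points away from the robot, z up.
- strip (a point): Middle of the foot of the stop strip's far face (the face that looks away from the robot), at the level of the board's top; axes as the board: x away from the strip, y along it (the strip runs 160 mm to either side).
- crate: Loose open plywood crate on the board, 114 (x) x 163 (y) x 48 mm high, walls 7, floor 6. Tightly packed with six square bottles, two rows along x of three along y, bodies 4 mm higher than the walls: no finger fits inside a wall. About 1 kg full, slides with 4 to 8 N. Origin: centre of underside, x away from the robot, z up. Far wall's outer face: 57 mm along +x, free from behind.
- crate_far (a point): Middle of the upper outer edge of the crate's far wall, 48 mm above the crate's underside; axes as the crate.
- crate_near_left (a point): Lower outer corner of the crate's near wall, at its +y end, at the crate's underside.
- crate_near_right (a point): Lower outer corner of the crate's near wall, at its -y end, at the crate's underside.
- tall_bottle: The one bottle with a tall cap, in any of the six places of the crate. Square white plastic, body 48 x 48 mm and 46 mm high, on top a straight round black cap 24 mm across from 50 to 82 mm height (total 82 mm; the others end at 62 mm), 100 g. Origin: centre of its underside, z up, x and y square to its sides.
- bottle_1: Square white plastic glaze bottle, body 48 x 48 mm and 46 mm high with rounded edges, on top a round black screw cap 24 mm across from 50 to 62 mm height (total 62 mm), 100 g. Stands in the crate. Origin: centre of its underside, z up, x and y square to its sides.
- bottle_2: Square white plastic glaze bottle, body 48 x 48 mm and 46 mm high with rounded edges, on top a round black screw cap 24 mm across from 50 to 62 mm height (total 62 mm), 100 g. Stands in the crate. Origin: centre of its underside, z up, x and y square to its sides.
- bottle_3: Square white plastic glaze bottle, body 48 x 48 mm and 46 mm high with rounded edges, on top a round black screw cap 24 mm across from 50 to 62 mm height (total 62 mm), 100 g. Stands in the crate. Origin: centre of its underside, z up, x and y square to its sides.
- bottle_4: Square white plastic glaze bottle, body 48 x 48 mm and 46 mm high with rounded edges, on top a round black screw cap 24 mm across from 50 to 62 mm height (total 62 mm), 100 g. Stands in the crate. Origin: centre of its underside, z up, x and y square to its sides.
- bottle_5: Square white plastic glaze bottle, body 48 x 48 mm and 46 mm high with rounded edges, on top a round black screw cap 24 mm across from 50 to 62 mm height (total 62 mm), 100 g. Stands in the crate. Origin: centre of its underside, z up, x and y square to its sides.
- tile: Fixed white glazed tile, 110 x 110 x 8 mm, flat on the table to the left or right of the board. Origin: centre of its underside (top face 8 mm above it), z up.
- bowl: Unglazed clay bowl, 104 mm across, 42 mm high, on the table on the other side of the board from the tile. Bystander. Origin: centre of its underside.
- cup: Unglazed clay cup, 72 mm across, 75 mm high, far left of the board. Bystander. Origin: centre of its underside.
- vase: Small terracotta vase, 72 mm across, 80 mm high, far right of the board. Bystander. Origin: centre of its underside.
Things that resemble listed ones, but are neither listed nor needed, are in the scene too. There is more than one size of the crate; the one meant has the size given above. Several things look just like the tile: the one meant starts farthest to the robot's right.

How it is judged:
By the outcome, as a careful person would: the job done as asked, in the order asked, and still so for the second after the job is handed in, with the robot touching nothing.
It also fails if it takes over 51 s, if anything falls off the work surface, if the arm or the gripper's body presses on something with over 40 N, if the wrist force passes 120 N, or if a joint passes its speed limit or range.

## Robot

A 6-joint arm with a two-finger parallel gripper is mounted at the origin on the work surface. World frame = base frame: x ahead of the robot, y to its left, z up, the work surface at z = 0. Lengths are in m, angles in degrees, forces in N, time in s.
With the tool pointing down it reaches from about 0.375 to 0.9 m from the base axis. Payload 3.1 kg.
Tool frame: the origin (TCP) lies at the very end of the fingers, on their centre line; the grasp point (between the pads) lies 19 mm behind it; z points along the fingers, y is the line along which they close (so a half turn about z gives the same grasp; the last joint's range is limited). The gripper opens to 87 mm and grips with 3 to 60 N. Pads are 19 mm wide; open, the fingers measure 117 mm over their backs; the gripper's body (75 mm by 190 mm) begins 51 mm behind the grasp point.
Start: joints at [-82.821, 30.224, 82.088, -0, 67.689, -10.227], TCP at [0.187, -0.596, 0.223] pointing down, gripper open.
Joint ranges: [-176.69, 176.69], [-43.24, 126.21], [12.49, 139.97], [-82, 262], [0, 151.66], [-163.58, 163.58]. Speed limits (degrees/s): [159.86, 159.86, 180, 180, 180, 180].

## Interface

Orientations are given as a 3x3 rotation matrix whose columns are the frame's x, y, z axes.
In Python, from rig import bot gives the robot as it stands.
- The arm moves only by the tool move_arm, never from a script. Its argument "increments" is a list of rows, each an object with "xyz": the shift along the tool's x, y, z in mm, a list of three; "roll": the turn about the tool's z in rad; "grip": the opening in per cent of the stroke, from 0 (shut) to 100 (fully open). A call has 1 to 5 rows; each row shifts and turns the commanded pose from where the row before left it, along the tool's axes as they then stand; what a row does not reach is not made up. A row lasts 1/12 s, in which the tool goes at most 41.7 mm and 7.16 degrees, less where a joint would pass 70% of its speed; a pose out of reach is approached as far as the arm can. A call is refused whole if a number of a shift passes 41.7 or a number of a turn 0.125, either way. A call with a gripper value outside its range is refused whole. The fingers move at their own pace and stop on an object; the grip force is fixed at half the most. Time passes only in rows, so rows that do not move let the fingers close. It gives the time, the measured TCP pose, the force, the opening and the grip force at its end, in the units of the state.
- bot.read_state(): the state, without advancing time (a new reading comes with each control period).
- bot.capture(name): name is "scene" or "side" or "wrist"; returns (picture, depth): 420x560x3 uint8, red, green, blue; 420x560 float32, m along the optical axis (not along the pixel's ray), 0 where there is no reading.
- bot.camera_model(name): a dict with "intrinsics" (3x3 intrinsics, pixels), "rvec" (rotation vector, rad) and "tvec" (3), from world to camera coordinates, as OpenCV has them; the wrist camera has in their place "tool_from_camera" (4x4, takes a point from camera to tool coordinates, whose origin is the TCP and whose axes are the flange's). Camera axes: x right, y down, z forward; pixel columns grow to the right and rows downward; lengths in m; the calibration is good to about 2 mm. A picture is of the moment at which its call begins: read the wrist's pose just before it. camera_model takes no time and is no camera call.
- bot.hand_in(): hands the job in; it is judged then, once.
Trained networks look in the newest picture that a camera, given by its name, has taken for a name from the list of things; names that differ only in an ending like _2 or _b are one class to them, and where a whole thing is asked for, a point or a joint stands for the part that bears it (a point fixed in the world has none). Each returns a list of dicts, best first, with "conf" (0 to 1); they miss things now and then, are a little off and sometimes report something else, mostly with a low value. They report only what shows in the picture. A call takes as long as a camera call. They do not tell look-alikes from the thing itself.
- bot.spot_in(label, camera): "at" ([x, y, z] in m, in the coordinates of the camera as it stood for that picture, good to about 4 mm: the middle of the surface that is visible of it).
- bot.trace(label, camera): "mask" (420x560 bool, what is visible of it).
The state is a dict: "time_s": time; "joint_positions": joint angles; "qvel": joint speeds; "tau": joint torques, N m; "position": TCP position; "tcp_rot": TCP orientation; "force": force on the tool from outside, world axes, zero at the start; "moment": the same for the moment, N m; "opening": opening from 0.0 (shut) to 1.0 (fully open); "grasp_force": force on a finger pad.
Only numpy, scipy, OpenCV 4.12 (cv2) and the standard library are available. Lean on these libraries where they do the work, as an engineer would, in place of code of your own. Each camera call takes 0.05 s, during which the arm holds its last target. There are 200 camera calls.

## Working session

There is one attempt and no reset: what is moved stays moved. The work goes in short steps, Python scripts to look and compute and a tool call to move; the robot and the scene stay as the last step left them, time stands still between calls to the robot, and variables do not carry over. Pictures are saved under pics/ and viewed, at most 10 in all, crops included, and the job is handed in when it is done.

Besides the shell and the picture viewer there is one more tool, called as name(argument=value, ...) on one line, values as JSON. move_arm: Moves the arm, as the interface text tells. Its arguments: {"type":"object","properties":{"increments":{"type":"array"}},"required":["increments"]}

```bash
mkdir -p pics; ls; python3 - <<'E'
from rig import bot
import cv2,numpy as np
s=bot.read_state();print(s['time_s'],s['position'],s['tcp_rot'],s['opening'])
for n in("scene","side"):
    p,d=bot.capture(n);cv2.imwrite(f"pics/{n}0.png",p[:,:,::-1]);np.savez(f"{n}0.npz",p=p,d=d)
E
```

```text
pics
0.0 [ 0.18687946 -0.5956518   0.22160666] [[ 9.54198895e-01  2.99172808e-01 -3.14873757e-04]
 [ 2.99172808e-01 -9.54196735e-01  2.05488857e-03]
 [ 3.14315274e-04 -2.05497407e-03 -9.99997839e-01]] 0.9983127312773692
```

View pics/scene0.png

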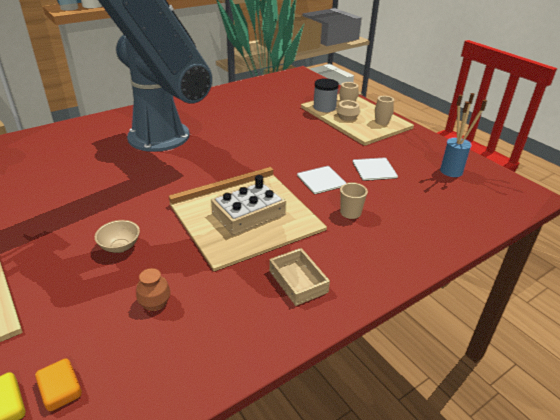

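View pics/side0.png

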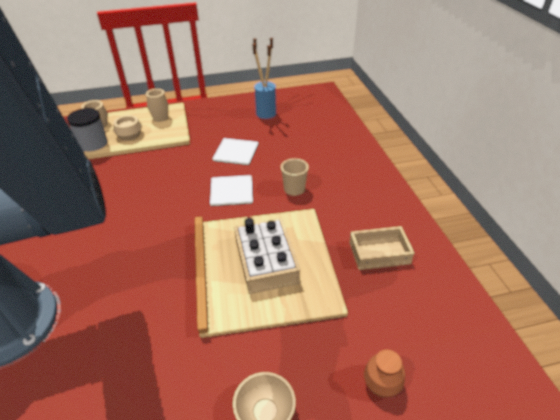

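The scene view shows the full crate at about (248,205), with the tall cap at (259,182). The two tiles are at (321,179) and (375,168), both on the robot's left. In the side view the strip is at column 201, the tall cap at (250,227), the nearer tile at (231,190) and the bowl at (264,405).

```bash
cat > h.py <<'E'
import numpy as np,cv2
from rig import bot
def world(n,d):
    c=bot.camera_model(n);K=np.array(c['intrinsics'])
    v,u=np.mgrid[:420,:560];P=np.stack([(u-K[0,2])/K[0,0]*d,(v-K[1,2])/K[1,1]*d,d],-1)
    if 'rvec' in c:
        R=cv2.Rodrigues(np.array(c['rvec'],float))[0];W=(P-np.array(c['tvec']).ravel())@R
    else:
        s=bot.read_state();T=np.array(c['tool_from_camera']);W=(P@T[:3,:3].T+T[:3,3])@np.array(s['tcp_rot']).T+np.array(s['position'])
    W[d<=0]=np.nan
    return W
def rect(m,W,z=None):
    q=W[m][:,:2];q=q[~np.isnan(q[:,0])];r=cv2.minAreaRect((q*1000).astype(np.float32));return len(q),np.round(r[0],1),np.round(r[1],1),round(r[2],1)
def blobs(m,W,mn=15):
    n,l,st,_=cv2.connectedComponentsWithStats(m.astype(np.uint8))
    for i in range(1,n):
        if st[i,4]>=mn:
            k=l==i;print('  px',st[i,:4],rect(k,W),'z med %.1f max %.1f'%(1e3*np.nanmedian(W[k][:,2]),1e3*np.nanmax(W[k][:,2])))
E
python3 - <<'E'
from h import *
for n in("scene","side"):
    z=np.load(n+'0.npz');p=z['p'].astype(int);W=world(n,z['d']);print(n)
    Z=W[...,2];X=W[...,0];Y=W[...,1]
    print(' tiles');blobs((p.min(-1)>170)&(Z<.02)&(Z>0)&(X>.2)&(X<1),W,100)
    near=(X>.3)&(X<.9)&(abs(Y)<.3)
    print(' caps');blobs((p.max(-1)<60)&(Z>.066)&(Z<.12)&near,W,8)
    print(' strip/wood z>.02..');blobs((Z>.024)&(Z<.04)&near,W,60)
    print(' tops z>.054');blobs((Z>.052)&(Z<.11)&near,W,60)
    print(' board');blobs((Z>.007)&(Z<.045)&near,W,500)
E
```

```text
scene
 tiles
  px [353 158  44  21] (661, array([562.1, 478.8]), array([111. , 123.2]), 64.7) z med 6.5 max 10.9
  px [298 166  48  27] (735, array([519.5, 299.5]), array([113.1, 121.2]), 81.4) z med 6.5 max 12.2
 caps
  px [255 175   8  14] (90, array([535.9,  66.3]), array([20.6, 23.4]), 33.1) z med 90.9 max 100.7
  px [240 188   7   6] (41, array([536.2,  16.5]), array([15.9, 17. ]), 58.4) z med 77.2 max 80.7
  px [266 190   7   8] (42, array([585.2,  66.8]), array([17.1, 19.7]), 25.8) z med 77.8 max 82.0
  px [223 193   8   7] (45, array([535.8, -30.8]), array([17.1, 24.4]), 46.9) z med 77.7 max 80.7
  px [249 196   8   8] (49, array([586. ,  16.6]), array([17.9, 20.8]), 82.3) z med 76.8 max 81.3
  px [233 203   8   7] (51, array([585.7, -32.4]), array([17.6, 21.2]), 59.2) z med 77.0 max 82.5
 strip/wood z>.02..
  px [169 167 105  34] (558, array([412.8,  25.5]), array([319.9,  24.3]), 85.1) z med 29.9 max 34.3
  px [341 201  23  12] (103, array([706.2, 252.6]), array([60.6, 26.3]), 48.5) z med 32.5 max 39.8
  px [212 206  75  27] (356, array([597.8,  -4.5]), array([195.5,  92.8]
[... 2817 characters left out ...]
  28  24] (415, array([691.3, 264.5]), array([69.3, 70.8]), 0.2) z med 67.3 max 80.2
  px [234 217  67  67] (3062, array([559.1,  18.2]), array([114.3, 167.1]), 0.1) z med 65.8 max 104.9
  px [368 350  30  19] (199, array([ 696.1, -288.6]), array([47.5, 22.7]), 0.1) z med 81.1 max 86.3
 board
  px [211 185  42  20] (581, array([519.3, 273.3]), array([ 63.7, 110.8]), 84.2) z med 10.4 max 15.7
  px [195 209 153 128] (11852, array([554.1,  27.6]), array([351.8, 300.4]), 85.3) z med 14.6 max 45.0
  px [350 226  64  42] (1697, array([821.8, -11.7]), array([ 90. , 124.1]), 84.3) z med 23.0 max 42.2
  px [234 372  58  38] (1455, array([ 484.8, -277.8]), array([99.4, 44.4]), 0.1) z med 24.6 max 45.0
```

move_arm(increments=[{"xyz":[0,0,0],"roll":0.125,"grip":100},{"xyz":[0,0,0],"roll":0.125,"grip":100},{"xyz":[0,0,0],"roll":0.054,"grip":100},{"xyz":[22.6,-30.7,0],"roll":0,"grip":100},{"xyz":[22.6,-30.7,0],"roll":0,"grip":100}])

```text
time_s: 0.52
position: [0.2315, -0.5355, 0.2218]
tcp_rot: [[1.0, -0.004, 0.0], [-0.004, -1.0, -0.0], [0.0, 0.0, -1.0]]
force: [0.2, 0.3, 0.6]
opening: 1.002
grasp_force: 0.0
```

move_arm(increments=[{"xyz":[22.6,-30.7,0],"roll":0,"grip":100},{"xyz":[22.6,-30.7,0],"roll":0,"grip":100},{"xyz":[22.6,-30.7,0],"roll":0,"grip":100},{"xyz":[22.6,-30.7,0],"roll":0,"grip":100},{"xyz":[22.6,-30.7,0],"roll":0,"grip":100}])

```text
time_s: 0.93
position: [0.3458, -0.3796, 0.2223]
tcp_rot: [[1.0, -0.001, -0.0], [-0.001, -1.0, 0.001], [-0.0, -0.001, -1.0]]
force: [0.9, -0.4, -0.2]
opening: 0.999
grasp_force: 0.0
```

move_arm(increments=[{"xyz":[22.6,-30.7,0],"roll":0,"grip":100},{"xyz":[22.6,-30.7,0],"roll":0,"grip":100},{"xyz":[22.6,-30.7,0],"roll":0,"grip":100},{"xyz":[22.6,-30.7,0],"roll":0,"grip":100},{"xyz":[22.6,-30.7,0],"roll":0,"grip":100}])

```text
time_s: 1.35
position: [0.4588, -0.2261, 0.2223]
tcp_rot: [[1.0, -0.0, -0.001], [-0.0, -1.0, 0.0], [-0.001, -0.0, -1.0]]
force: [0.3, 0.1, -0.8]
opening: 1.001
grasp_force: 0.0
```

move_arm(increments=[{"xyz":[22.6,-30.7,0],"roll":0,"grip":100},{"xyz":[22.6,-30.7,0],"roll":0,"grip":100},{"xyz":[22.6,-30.7,0],"roll":0,"grip":100},{"xyz":[22.6,-30.7,0],"roll":0,"grip":100},{"xyz":[22.6,-30.7,0],"roll":0,"grip":100}])

```text
time_s: 1.77
position: [0.5718, -0.0726, 0.2222]
tcp_rot: [[1.0, 0.0, -0.001], [0.0, -1.0, 0.0], [-0.001, -0.0, -1.0]]
force: [0.1, 0.2, -0.1]
opening: 0.996
grasp_force: 0.0
```

move_arm(increments=[{"xyz":[22.6,-30.7,0],"roll":0,"grip":100},{"xyz":[22.6,-30.7,0],"roll":0,"grip":100},{"xyz":[22.6,-30.7,0],"roll":0,"grip":100},{"xyz":[0,0,30],"roll":0,"grip":100},{"xyz":[0,0,30],"roll":0,"grip":100}])

```text
time_s: 2.18
position: [0.642, 0.0199, 0.1634]
tcp_rot: [[1.0, 0.004, 0.006], [0.004, -1.0, -0.001], [0.006, 0.001, -1.0]]
force: [-0.1, -0.6, -0.6]
opening: 1.002
grasp_force: 0.0
```

```bash
python3 - <<'E'
from h import *
print(bot.read_state()['position'])
p,d=bot.capture("wrist");W=world("wrist",d);cv2.imwrite("pics/w1.png",p[:,:,::-1])
Z=W[...,2];near=(abs(W[...,0]-.6)<.25)&(abs(W[...,1])<.2)
blobs((Z>.055)&(Z<.11)&near,W,60)
E
```

```text
[0.64198996 0.01990363 0.16344344]
  px [182 262  61  44] (2476, array([578.7,  67.6]), array([37.4, 47.5]), 0.4) z med 57.6 max 75.4
  px [245 262  61  44] (2498, array([578.8,  18.5]), array([46.7, 36.6]), 89.8) z med 57.4 max 74.9
  px [307 262  60  44] (2383, array([578.8, -30.3]), array([37.1, 46.9]), 0.2) z med 57.4 max 75.1
  px [185 341  60  49] (2196, array([514.8,  68.8]), array([50.1, 44.5]), 89.6) z med 78.2 max 95.9
  px [243 341  61  35] (1636, array([514.7,  18.7]), array([48.6, 43.5]), 83.6) z med 59.3 max 75.7
  px [305 341  58  32] (1603, array([516.6, -30.6]), array([47.4, 40.1]), 89.4) z med 59.5 max 76.0
```

View pics/w1.png

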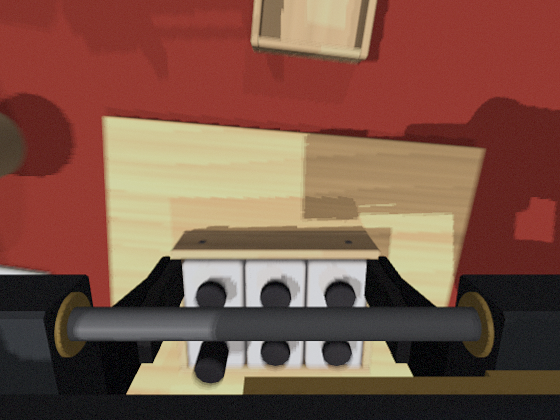

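The wrist view shows the crate square to the gripper: wall edge at row 255, caps at columns 210, 275 and 340, tall cap at (210,360). The fingers are free of the crate, so I'll go down behind the far wall.

move_arm(increments=[{"xyz":[0,0,33],"roll":0,"grip":100},{"xyz":[0,0,33],"roll":0,"grip":100},{"xyz":[0,0,30],"roll":0,"grip":100},{"xyz":[0,0,20],"roll":0,"grip":100},{"xyz":[0,0,14],"roll":0,"grip":100}])

```text
time_s: 2.65
position: [0.6371, 0.0174, 0.03]
tcp_rot: [[1.0, -0.001, -0.005], [-0.001, -1.0, 0.001], [-0.005, -0.001, -1.0]]
force: [-0.6, 0.5, 1.1]
opening: 1.005
grasp_force: 0.0
```

move_arm(increments=[{"xyz":[-4,0,0],"roll":0,"grip":100},{"xyz":[-4,0,0],"roll":0,"grip":100},{"xyz":[-2,0,0],"roll":0,"grip":100},{"xyz":[0,0,0],"roll":0,"grip":100},{"xyz":[0,0,0],"roll":0,"grip":100}])

```text
time_s: 3.07
position: [0.6299, 0.0174, 0.0342]
tcp_rot: [[1.0, -0.0, 0.003], [-0.0, -1.0, -0.0], [0.003, 0.0, -1.0]]
force: [1.0, -0.4, -0.5]
opening: 1.0
grasp_force: 0.0
```

move_arm(increments=[{"xyz":[-3,0,0],"roll":0,"grip":100},{"xyz":[-3,0,0],"roll":0,"grip":100},{"xyz":[-3,0,0],"roll":0,"grip":100},{"xyz":[-3,0,0],"roll":0,"grip":100},{"xyz":[-3,0,0],"roll":0,"grip":100}])

```text
time_s: 3.48
position: [0.6178, 0.0171, 0.0337]
tcp_rot: [[1.0, -0.001, 0.009], [-0.001, -1.0, -0.001], [0.009, 0.001, -1.0]]
force: [5.7, -0.5, -1.8]
opening: 1.001
grasp_force: 2.9
```

move_arm(increments=[{"xyz":[-5,0,0],"roll":0.0085,"grip":100},{"xyz":[-5,0,0],"roll":0.0085,"grip":100},{"xyz":[-5,0,0],"roll":0.0085,"grip":100},{"xyz":[-5,0,0],"roll":0.0085,"grip":100},{"xyz":[-5,0,0],"roll":0.0085,"grip":100}])

```text
time_s: 3.9
position: [0.593, 0.0171, 0.0337]
tcp_rot: [[0.999, -0.043, 0.009], [-0.043, -0.999, -0.002], [0.009, 0.001, -1.0]]
force: [6.0, -1.7, -0.9]
opening: 1.001
grasp_force: 2.8
```

move_arm(increments=[{"xyz":[-5,0,0],"roll":0.0085,"grip":100},{"xyz":[-5,0,0],"roll":0.0085,"grip":100},{"xyz":[-5,0,0],"roll":0.0085,"grip":100},{"xyz":[-5,0,0],"roll":0.0085,"grip":100},{"xyz":[-5,0,0],"roll":0.0085,"grip":100}])

```text
time_s: 4.32
position: [0.5682, 0.0185, 0.0337]
tcp_rot: [[0.996, -0.085, 0.009], [-0.085, -0.996, -0.002], [0.01, 0.001, -1.0]]
force: [5.1, -1.2, -0.7]
opening: 1.0
grasp_force: 2.9
```

```bash
cat > c.py <<'E'
from h import *
s=bot.read_state();print(s['time_s'],s['position'],s['tcp_rot'][:2,0])
for n in("scene","side"):
    p,d=bot.capture(n);np.savez(n+'c.npz',p=p,d=d);cv2.imwrite("pics/c_%s_%.1f.png"%(n,s['time_s']),p[:,:,::-1]);p=p.astype(int);W=world(n,d);print(n);Z=W[...,2]
    near=(W[...,0]>.43)&(W[...,0]<.62)&(abs(W[...,1])<.2)
    blobs((p.max(-1)<60)&(Z>.066)&(Z<.11)&near,W,8)
    blobs((p.max(-1)>110)&(Z>.05)&(Z<.075)&near,W,60)
E
python3 c.py
```

```text
4.3167 [0.56820456 0.01851177 0.03372066] [ 0.9962996  -0.08541524]
scene
  px [232 177   6   2] (10, array([475.3,  26.5]), array([ 8.3, 11.4]), 11.4) z med 79.2 max 81.0
  px [257 180   7   7] (31, array([529.6,  70.3]), array([17. , 22.3]), 81.8) z med 78.1 max 83.0
  px [266 180   3   4] (9, array([572.3,  68.2]), array([ 1. , 11.8]), 83.6) z med 105.6 max 109.8
  px [240 187   8   5] (23, array([531.8,  20.8]), array([12.8, 17.9]), 1.8) z med 77.9 max 80.9
  px [264 186   9  11] (58, array([575.4,  65.8]), array([23. , 12.9]), 17.0) z med 81.2 max 98.2
  px [230 199   7   9] (40, array([584.2, -41.1]), array([14.7, 44.7]), 61.8) z med 78.3 max 109.7
  px [204 184  27  27] (248, array([496.6, -43.3]), array([ 27.5, 118.5]), 87.5) z med 58.6 max 65.2
  px [237 189  27  17] (251, array([552.7,  22.9]), array([ 37. , 107.3]), 8.8) z med 59.1 max 72.2
side
  px [222 225   7   9] (56, array([479.2,  67.1]), array([ 7.4, 14.5]), 78.7) z med 87.8 max 101.3
  px [245 228   7   4] (17, array([529.5,  62.5]), array([ 4.8, 13.9]), 88.4) z med 80.0 max 82.9
  px [263 229   7   2] (13, array([570.2,  63.9]), array([ 4.3, 13.6]), 77.9) z med 67.4 max 72.2
  px [248 245   6   3] (13, array([525.4,  13.2]), array([ 3.6, 11.2]), 89.6) z med 77.6 max 82.5
  px [225 248   6   3] (11, array([476.2,  18. ]), array([ 3.6, 10.8]), 85.5) z med 76.9 max 81.6
  px [250 261   7   4] (16, array([521.6, -35.5]), array([ 4. , 12.6]), 88.8) z med 78.6 max 82.1
  px [268 260  10   4] (18, array([558.7, -50.6]), array([33.7, 18.1]), 82.1) z med 106.6 max 110.0
  px [226 265   6   3] (13, array([471. , -31.5]), array([ 4.4, 10.6]), 83.9) z med 78.1 max 82.5
  px [212 223  58  62] (2017, array([500.9,  25.5]), array([165.5, 113.4]), 85.0) z med 65.1 max 74.7
```

move_arm(increments=[{"xyz":[-4,0,0],"roll":0,"grip":100},{"xyz":[-4,0,0],"roll":0,"grip":100},{"xyz":[-4,0,0],"roll":0,"grip":100},{"xyz":[-3,0,0],"roll":0,"grip":100},{"xyz":[-2,0,0],"roll":0,"grip":100}])

```text
time_s: 4.83
position: [0.5512, 0.0203, 0.0337]
tcp_rot: [[0.996, -0.085, 0.009], [-0.085, -0.996, -0.001], [0.009, 0.001, -1.0]]
force: [6.7, -0.9, -0.3]
opening: 1.002
grasp_force: 3.3
```

move_arm(increments=[{"xyz":[-1,0,0],"roll":0,"grip":100},{"xyz":[-1,0,0],"roll":0,"grip":100},{"xyz":[-1,0,0],"roll":0,"grip":100}])

```text
time_s: 5.08
position: [0.5485, 0.0205, 0.0337]
tcp_rot: [[0.996, -0.085, 0.009], [-0.085, -0.996, -0.001], [0.009, 0.001, -1.0]]
force: [6.0, -1.2, 0.5]
opening: 0.995
grasp_force: 3.4
```

move_arm(increments=[{"xyz":[-1,0,0],"roll":0,"grip":100},{"xyz":[-0.5,0,0],"roll":0,"grip":100}])

```text
time_s: 5.25
position: [0.547, 0.0206, 0.0337]
tcp_rot: [[0.996, -0.085, 0.009], [-0.085, -0.996, -0.001], [0.009, 0.0, -1.0]]
force: [7.4, -0.9, 0.4]
opening: 0.995
grasp_force: 3.4
```

move_arm(increments=[{"xyz":[-0.5,0,0],"roll":0,"grip":100},{"xyz":[-0.5,0,0],"roll":0,"grip":100}])

```text
time_s: 5.42
position: [0.5461, 0.0207, 0.0337]
tcp_rot: [[0.996, -0.085, 0.009], [-0.085, -0.996, -0.001], [0.009, 0.001, -1.0]]
force: [6.4, 0.2, 0.7]
opening: 0.998
grasp_force: 3.4
```

move_arm(increments=[{"xyz":[-0.5,0,0],"roll":0,"grip":100},{"xyz":[-0.5,0,0],"roll":0,"grip":100}])

```text
time_s: 5.58
position: [0.5452, 0.0208, 0.0337]
tcp_rot: [[0.996, -0.085, 0.009], [-0.085, -0.996, -0.001], [0.009, 0.001, -1.0]]
force: [6.7, -1.1, 0.4]
opening: 1.003
grasp_force: 3.4
```

move_arm(increments=[{"xyz":[-0.5,0,0],"roll":0,"grip":100},{"xyz":[-0.5,0,0],"roll":0,"grip":100}])

```text
time_s: 5.75
position: [0.5448, 0.0208, 0.0337]
tcp_rot: [[0.996, -0.085, 0.011], [-0.085, -0.996, -0.001], [0.011, 0.001, -1.0]]
force: [8.4, -0.5, -0.8]
opening: 1.005
grasp_force: 4.2
```

move_arm(increments=[{"xyz":[-0.5,0,0],"roll":0,"grip":100},{"xyz":[-0.5,0,0],"roll":0,"grip":100}])

```text
time_s: 5.92
position: [0.5448, 0.0209, 0.0338]
tcp_rot: [[0.996, -0.085, 0.013], [-0.085, -0.996, -0.002], [0.013, 0.001, -1.0]]
force: [9.2, 0.9, -1.1]
opening: 1.003
grasp_force: 4.8
```

move_arm(increments=[{"xyz":[-1,0,0],"roll":0,"grip":100},{"xyz":[-1,0,0],"roll":0,"grip":100},{"xyz":[0,0,0],"roll":0,"grip":100}])

```text
time_s: 6.17
position: [0.5447, 0.021, 0.0342]
tcp_rot: [[0.996, -0.085, 0.017], [-0.085, -0.996, -0.002], [0.017, 0.001, -1.0]]
force: [10.9, 1.0, -2.0]
opening: 0.999
grasp_force: 5.6
```

move_arm(increments=[{"xyz":[-1,0,0],"roll":0,"grip":100},{"xyz":[-1,0,0],"roll":0,"grip":100},{"xyz":[0,0,0],"roll":0,"grip":100}])

```text
time_s: 6.42
position: [0.5446, 0.021, 0.0345]
tcp_rot: [[0.996, -0.084, 0.021], [-0.084, -0.996, -0.003], [0.021, 0.001, -1.0]]
force: [14.3, 1.8, -2.0]
opening: 1.001
grasp_force: 6.7
```

```bash
python3 c.py; python3 -c "
from rig import bot
s=bot.read_state();print(s['force'],s['moment'])"
```

```text
6.4167 [0.54461324 0.02103475 0.03454877] [ 0.99621631 -0.08435403]
scene
  px [229 172   5   2] (9, array([448.,  31.]), array([ 9.8, 10.4]), 45.1) z med 78.5 max 81.4
  px [253 174  12   8] (31, array([525.6,  75.5]), array([55.4, 18.4]), 8.1) z med 79.6 max 109.2
  px [236 181   7   5] (21, array([502.8,  24.5]), array([16. , 20.4]), 59.3) z med 79.1 max 82.1
  px [260 181   8  11] (65, array([552.8,  68.1]), array([22.3, 13.9]), 23.1) z med 81.3 max 99.8
  px [226 194   6   8] (38, array([556.4, -37.8]), array([12.9, 45.9]), 62.6) z med 79.5 max 110.0
  px [203 181  24  25] (218, array([481.3, -39.7]), array([ 28.4, 103.5]), 85.8) z med 59.1 max 65.9
  px [233 183  27  18] (266, array([524.6,  26.7]), array([ 39.3, 105.9]), 8.2) z med 60.1 max 71.1
side
  px [212 226   7   9] (53, array([457.7,  69. ]), array([14. ,  5.4]), 0.8) z med 88.5 max 101.7
  px [235 230   6   3] (12, array([506.,  64.]), array([ 3.3, 11.3]), 86.6) z med 78.9 max 82.6
  px [253 230   7   3] (10, array([547.7,  65.2]), array([ 3.7, 13.3]), 72.2) z med 68.3 max 72.4
  px [237 247   6   2] (10, array([501.9,  15.9]), array([10.2,  3. ]), 11.7) z med 77.7 max 79.8
  px [214 249   6   3] (11, array([453. ,  19.6]), array([ 4.6, 10.8]), 85.5) z med 77.6 max 81.3
  px [240 261   5   5] (14, array([499.6, -33.4]), array([9.9, 3.5]), 17.3) z med 79.5 max 84.0
  px [258 262   9   3] (16, array([537.2, -48.5]), array([34.1, 16. ]), 83.9) z med 106.9 max 109.9
  px [216 266   6   3] (12, array([450.9, -29.7]), array([11. ,  3.4]), 12.5) z med 79.7 max 82.2
  px [203 224  57  62] (1784, array([480.1,  28. ]), array([175. , 100.1]), 90.0) z med 65.6 max 74.8
[13.98751871  1.81133684 -1.38104703] [ 0.30673502 -2.17479267  0.32912566]
```

move_arm(increments=[{"xyz":[5,0,0],"roll":0,"grip":100},{"xyz":[8,0,0],"roll":0,"grip":100},{"xyz":[8,0,0],"roll":0,"grip":100},{"xyz":[0,0,0],"roll":0,"grip":100}])

```text
time_s: 6.85
position: [0.5567, 0.0201, 0.0324]
tcp_rot: [[0.996, -0.085, 0.0], [-0.085, -0.996, -0.0], [0.0, -0.0, -1.0]]
force: [0.1, -0.4, 0.6]
opening: 1.001
grasp_force: 0.0
```

move_arm(increments=[{"xyz":[0,0,-35],"roll":0,"grip":100},{"xyz":[0,0,-35],"roll":0,"grip":100},{"xyz":[0,0,-35],"roll":0,"grip":100},{"xyz":[0,0,-35],"roll":0,"grip":70},{"xyz":[0,0,-30],"roll":0,"grip":37}])

```text
time_s: 7.27
position: [0.5545, 0.0204, 0.2042]
tcp_rot: [[0.996, -0.085, -0.002], [-0.085, -0.996, 0.0], [-0.002, -0.0, -1.0]]
force: [0.4, -0.2, -0.1]
opening: 0.917
grasp_force: 0.0
```

move_arm(increments=[{"xyz":[0,0,-30],"roll":0,"grip":37},{"xyz":[0,0,0],"roll":0,"grip":37},{"xyz":[0,0,0],"roll":0,"grip":37}])

```text
time_s: 7.52
position: [0.5557, 0.0203, 0.234]
tcp_rot: [[0.996, -0.085, 0.002], [-0.085, -0.996, -0.0], [0.002, 0.0, -1.0]]
force: [-0.5, 0.7, 0.0]
opening: 0.705
grasp_force: 0.0
```

```bash
python3 c.py; python3 - <<'E'
from h import *
s=bot.read_state();print(s['position'],s['opening'])
p,d=bot.capture("wrist");W=world("wrist",d);cv2.imwrite("pics/w2.png",p[:,:,::-1])
Z=W[...,2];near=(abs(W[...,0]-.5)<.2)&(abs(W[...,1])<.2)
p=p.astype(int)
blobs((p.max(-1)<70)&(Z>.066)&(Z<.11)&near,W,30)
blobs((Z>.05)&(Z<.11)&near,W,60)
print('low');blobs((Z>.024)&(Z<.04)&near,W,60)
E
```

```text
7.5167 [0.55565888 0.02026226 0.23398678] [ 0.99637662 -0.08502339]
scene
  px [244 162   8  13] (81, array([461.2,  77.3]), array([21.1, 22.5]), 29.8) z med 89.4 max 101.2
  px [229 172   6   7] (36, array([454.8,  29.2]), array([14.1, 24.5]), 59.3) z med 77.6 max 81.3
  px [212 177   7   7] (42, array([452.2, -21.3]), array([15.8, 24.5]), 77.5) z med 77.6 max 81.5
  px [253 177   6   6] (35, array([509.5,  72.4]), array([13.6, 23. ]), 57.3) z med 76.6 max 81.4
  px [236 181   7   7] (37, array([504.8,  23.4]), array([15.8, 18.2]), 59.0) z med 76.9 max 81.4
  px [220 186   7   7] (40, array([501.1, -24.8]), array([18.9, 17.5]), 31.8) z med 77.5 max 82.2
  px [203 168  70  38] (1179, array([484.2,  28. ]), array([166.1, 111.6]), 86.5) z med 61.1 max 74.8
side
  px [212 225   7  11] (65, array([457.6,  68.8]), array([ 7.1, 14.6]), 86.1) z med 89.5 max 104.9
  px [235 229   6   4] (16, array([506. ,  64.8]), array([ 5.1, 11.2]), 74.1) z med 79.3 max 83.5
  px [237 246   6   3] (16, array([501.9,  15.7]), array([ 3.9, 10.9]), 80.1) z med 79.5 max 82.6
  px [214 248   7   4] (16, array([
[... 517 characters left out ...]
 [261 239  25  27] (525, array([501.6,  25.3]), array([21.9, 22.5]), 84.7) z med 79.8 max 82.1
  px [314 239  26  27] (505, array([497.8, -22.8]), array([22. , 22.6]), 37.1) z med 79.7 max 82.1
  px [216 287  19  19] (278, array([463.1,  72.5]), array([18.4,  5.3]), 49.9) z med 84.7 max 101.0
  px [261 287  24  19] (380, array([456.4,  29.5]), array([22. , 15.5]), 83.1) z med 79.7 max 82.4
  px [312 287  20  19] (302, array([452.5, -16.4]), array([17.5, 15.5]), 88.7) z med 79.6 max 82.0
  px [186 211 174  95] (13237, array([483.2,  27.5]), array([163.2, 101.1]), 85.3) z med 63.7 max 101.0
low
  px [191 204 164   5] (718, array([533.1,  23.5]), array([162.3,   1.2]), 85.2) z med 32.0 max 40.0
```

View pics/w2.png

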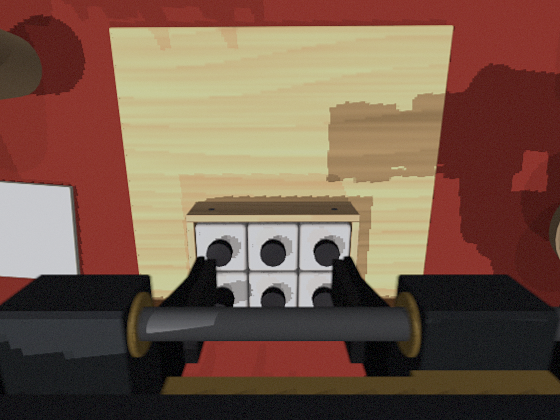

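The crate lies flush: its yaw of -4.8° matches the strip, and its far edge is at row 215 of the wrist view. All six bottles are still in place, so I'll move over the tall cap.

move_arm(increments=[{"xyz":[-25.2,-12.3,0],"roll":0,"grip":37},{"xyz":[-25.2,-12.3,0],"roll":0,"grip":37},{"xyz":[-25.2,-12.3,0],"roll":0,"grip":37},{"xyz":[-25.2,-12.3,0],"roll":0,"grip":37},{"xyz":[0,0,20],"roll":0,"grip":37}])

```text
time_s: 8.08
position: [0.4544, 0.0801, 0.2127]
tcp_rot: [[0.997, -0.083, -0.004], [-0.083, -0.997, 0.001], [-0.004, -0.001, -1.0]]
force: [0.5, 0.0, -0.7]
opening: 0.377
grasp_force: 0.0
```

move_arm(increments=[{"xyz":[0,0,30],"roll":0,"grip":37},{"xyz":[0,0,30],"roll":0,"grip":37},{"xyz":[0,0,20],"roll":0,"grip":37},{"xyz":[0,0,0],"roll":0,"grip":37},{"xyz":[0,0,0],"roll":0,"grip":37}])

```text
time_s: 8.5
position: [0.4576, 0.0779, 0.1308]
tcp_rot: [[0.996, -0.085, -0.006], [-0.085, -0.996, 0.0], [-0.006, 0.0, -1.0]]
force: [0.4, 1.0, 0.1]
opening: 0.372
grasp_force: 0.0
```

```bash
python3 - <<'E'
from h import *
s=bot.read_state();print(s['position'],s['opening'])
p,d=bot.capture("wrist");W=world("wrist",d);cv2.imwrite("pics/w3.png",p[:,:,::-1])
s=bot.read_state();print(s['position'],s['opening'])
Z=W[...,2];near=(abs(W[...,0]-.5)<.2)&(abs(W[...,1])<.2)
p=p.astype(int)
blobs((p.max(-1)<70)&(Z>.066)&(Z<.105)&near,W,30)
E
python3 c.py; ls pics
```

```text
[0.45758037 0.07789528 0.13076713] 0.3719410075633847
[0.45893099 0.07782735 0.13197438] 0.3697980170296313
  px [418 137  47  43] (1505, array([498.6, -22.6]), array([22.9, 23.1]), 37.8) z med 81.7 max 83.7
  px [252 138  40  42] (1300, array([507. ,  74.6]), array([22.5, 22.3]), 39.7) z med 81.9 max 84.3
  px [335 138  43  42] (1370, array([502.9,  25.9]), array([23.3, 22.4]), 68.8) z med 81.8 max 84.1
  px [251 218  42  54] (1791, array([458.1,  78.8]), array([22.8, 22.8]), 72.5) z med 101.3 max 104.0
  px [332 218  40  40] (1218, array([454.1,  29.9]), array([23.2, 22.3]), 41.3) z med 81.5 max 83.5
  px [409 218  44  40] (1319, array([450., -19.]), array([23.5, 22.4]), 41.8) z med 81.4 max 83.8
8.55 [0.45893099 0.07782735 0.13197438] [ 0.99636419 -0.08516148]
scene
  px [244 162   8  13] (83, array([460.7,  76.6]), array([19.6, 23.7]), 82.9) z med 91.0 max 101.0
  px [229 172   7   7] (43, array([455.8,  28.7]), array([19.5, 20.9]), 22.7) z med 76.9 max 81.6
  px [212 177   7   7] (44, array([452.1, -20.6]), array([16.6, 22.5]), 60.0) z med 77.3 max 81.7
  px [252 176   8   7] (4
[... 533 characters left out ...]
[17.4, 13.9]), 79.8) z med 81.3 max 85.2
  px [235 241   8   8] (53, array([502. ,  22.5]), array([17. , 16.2]), 66.3) z med 81.2 max 84.8
  px [213 244   8   8] (56, array([454.1,  26.8]), array([16. , 15.2]), 83.6) z med 81.7 max 84.8
  px [237 258   9   8] (60, array([498. , -26.5]), array([15.9, 16.7]), 79.8) z med 82.0 max 85.2
  px [214 261   9   8] (61, array([450.7, -22.6]), array([17.5, 17.7]), 72.5) z med 81.7 max 85.3
  px [203 222  57  63] (2205, array([480.8,  27.3]), array([166.1, 111.1]), 85.4) z med 65.2 max 74.4
c_scene_4.3.png
c_scene_6.4.png
c_scene_7.5.png
c_scene_8.6.png
c_side_4.3.png
c_side_6.4.png
c_side_7.5.png
c_side_8.6.png
scene0.png
side0.png
w1.png
w2.png
w3.png
```

View pics/w3.png

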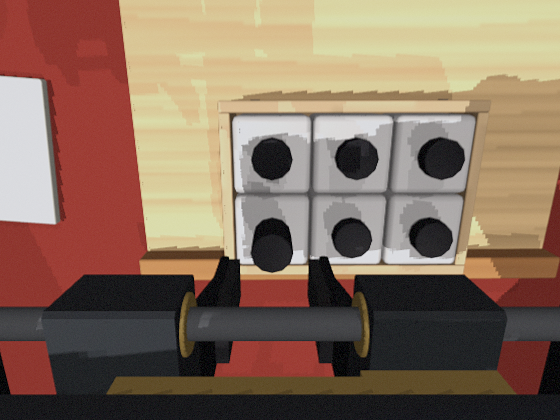

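The wrist view shows the tall cap at (272,245) between the fingers, with the crate's near wall against the strip along row 265. I'll descend and grip.

move_arm(increments=[{"xyz":[0,-1,20],"roll":0,"grip":37},{"xyz":[0,0,15],"roll":0,"grip":37},{"xyz":[0,0,12],"roll":0,"grip":37},{"xyz":[0,0,10],"roll":0,"grip":37},{"xyz":[0,0,0],"roll":0,"grip":37}])

```text
time_s: 9.07
position: [0.4595, 0.0788, 0.0753]
tcp_rot: [[0.996, -0.085, -0.001], [-0.085, -0.996, 0.0], [-0.001, 0.0, -1.0]]
force: [-0.3, 0.2, -0.5]
opening: 0.368
grasp_force: 0.0
```

move_arm(increments=[{"xyz":[0,0,0],"roll":0,"grip":20},{"xyz":[0,0,0],"roll":0,"grip":10},{"xyz":[0,0,0],"roll":0,"grip":10},{"xyz":[0,0,0],"roll":0,"grip":10},{"xyz":[0,0,0],"roll":0,"grip":10}])

```text
time_s: 9.48
position: [0.4605, 0.0788, 0.0766]
tcp_rot: [[0.996, -0.085, 0.003], [-0.085, -0.996, -0.0], [0.003, -0.0, -1.0]]
force: [0.6, 0.6, 6.4]
opening: 0.265
grasp_force: 30.0
```

move_arm(increments=[{"xyz":[0,0,-2],"roll":0,"grip":10},{"xyz":[0,0,-3],"roll":0,"grip":10},{"xyz":[0,0,-4],"roll":0,"grip":10},{"xyz":[0,0,-5],"roll":0,"grip":10},{"xyz":[0,0,-6],"roll":0,"grip":10}])

```text
time_s: 9.9
position: [0.4593, 0.0788, 0.0959]
tcp_rot: [[0.996, -0.085, -0.001], [-0.085, -0.996, 0.0], [-0.001, 0.0, -1.0]]
force: [0.3, -0.8, -0.2]
opening: 0.267
grasp_force: 30.0
```

move_arm(increments=[{"xyz":[0,0,-8],"roll":0,"grip":10},{"xyz":[0,0,-8],"roll":0,"grip":10},{"xyz":[0,0,-8],"roll":0,"grip":10},{"xyz":[0,0,-8],"roll":0,"grip":10},{"xyz":[0,0,-8],"roll":0,"grip":10}])

```text
time_s: 10.32
position: [0.4596, 0.0788, 0.1366]
tcp_rot: [[0.996, -0.085, 0.0], [-0.085, -0.996, -0.0], [0.0, 0.0, -1.0]]
force: [0.0, 0.5, -1.0]
opening: 0.268
grasp_force: 30.0
```

move_arm(increments=[{"xyz":[0,0,-15],"roll":0,"grip":10},{"xyz":[0,0,-15],"roll":0,"grip":10},{"xyz":[0,0,-15],"roll":0,"grip":10},{"xyz":[0,0,-15],"roll":0,"grip":10},{"xyz":[0,0,0],"roll":0,"grip":10}])

```text
time_s: 10.73
position: [0.4614, 0.0788, 0.1985]
tcp_rot: [[0.996, -0.085, 0.006], [-0.085, -0.996, -0.0], [0.006, -0.0, -1.0]]
force: [0.1, 0.3, -1.3]
opening: 0.27
grasp_force: 30.0
```

```bash
python3 c.py; python3 - <<'E'
from h import *
for n in("scene","side"):
    z=np.load(n+'c.npz');p=z['p'].astype(int);W=world(n,z['d']);Z=W[...,2];X=W[...,0];Y=W[...,1]
    print('tiles');blobs((p.min(-1)>150)&(Z<.02)&(Z>0)&(X>.4)&(X<.7)&(Y>.2),W,100)
    print('bottle');blobs((p.min(-1)>120)&(Z>.09)&(Z<.18)&(X>.4)&(X<.55)&(abs(Y-.08)<.06),W,20)
a=np.load('scenec.npz')['p'][130:240,170:350];b=np.load('sidec.npz')['p'][140:300,170:330]
cv2.imwrite('pics/lift.png',np.hstack([cv2.resize(a,(400,300)),cv2.resize(b,(400,300))])[:,:,::-1])
E
```

```text
10.7333 [0.46142592 0.07875651 0.1984767 ] [ 0.99636169 -0.08498559]
scene
  px [229 172   7   7] (42, array([456.5,  29.5]), array([16.5, 23.7]), 61.5) z med 77.7 max 81.7
  px [212 177   7   7] (41, array([452.2, -20.4]), array([16.7, 22. ]), 72.2) z med 77.9 max 81.2
  px [252 176   8   7] (42, array([507.7,  73.4]), array([18.3, 23.3]), 46.3) z med 77.9 max 82.0
  px [236 181   8   7] (50, array([502.9,  25.7]), array([18.8, 24.5]), 61.6) z med 76.7 max 81.6
  px [219 186   8   7] (49, array([501. , -23.9]), array([21. , 20.4]), 34.1) z med 77.4 max 80.7
  px [203 168  70  39] (1115, array([482.8,  27.8]), array([164.9, 114. ]), 85.9) z med 60.4 max 74.8
side
  px [235 227   6   6] (31, array([506.6,  68.8]), array([14. , 11.6]), 82.2) z med 80.9 max 85.0
  px [235 241   9   8] (58, array([502.2,  23.1]), array([16.4, 17.3]), 82.0) z med 81.4 max 84.6
  px [213 243   8   9] (60, array([454.3,  28. ]), array([20.5, 15.3]), 81.5) z med 81.9 max 84.7
  px [237 258   9   8] (61, array([498. , -26.3]), array([16.1, 16.7]), 81.4) z med 81.7 max 83.4
  px [215 261   8   8] (48, array([451.9, -23.7]), array([16.9, 13.3]), 71.0) z med 81.6 max 85.2
  px [203 222  57  64] (2069, array([480.7,  27.8]), array([167.4, 111.5]), 85.5) z med 64.9 max 74.9
tiles
  px [353 158  45  22] (702, array([561.2, 480.5]), array([111.8, 126.4]), 64.4) z med 6.2 max 11.6
  px [298 166  48  28] (774, array([518.6, 299. ]), array([113.8, 121.7]), 81.0) z med 6.3 max 10.6
bottle
  px [237 137  22  19] (258, array([470.3,  67.4]), array([61.1, 32.8]), 40.0) z med 161.6 max 179.9
tiles
  px [223 138  35  26] (689, array([568.7, 483.9]), array([128.8, 110.7]), 64.1) z med 10.2 max 14.9
  px [221 175  32  29] (767, array([537.8, 302.8]), array([127.9,  83.2]), 80.3) z med 10.3 max 15.3
bottle
  px [199 201  25  16] (291, array([462.7,  59.6]), array([54.4, 24.8]), 22.3) z med 162.8 max 179.9
```

View pics/lift.png

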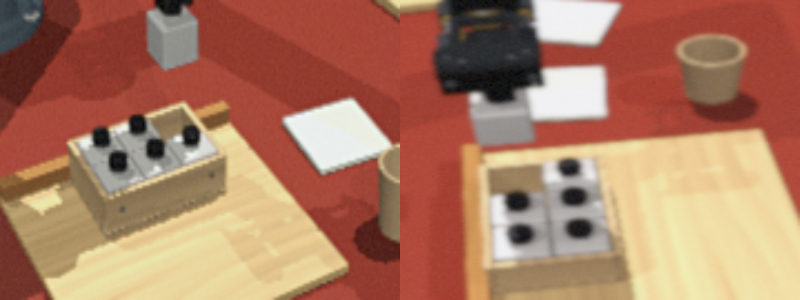

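The picture shows the bottle lifted clear. The other five stand in the crate, the front-left slot is empty, and the crate still lies against the strip. Next I'll move towards the tile and measure it with the wrist camera on the way.

move_arm(increments=[{"xyz":[0,-32.4,0],"roll":0,"grip":10},{"xyz":[0,-32.4,0],"roll":0,"grip":10},{"xyz":[0,-32.4,0],"roll":0,"grip":10},{"xyz":[0,0,0],"roll":0,"grip":10},{"xyz":[0,0,0],"roll":0,"grip":10}])

```text
time_s: 11.25
position: [0.4668, 0.1768, 0.1944]
tcp_rot: [[0.997, -0.082, -0.002], [-0.082, -0.997, -0.001], [-0.002, 0.001, -1.0]]
force: [0.2, -0.8, -0.7]
opening: 0.269
grasp_force: 30.0
```

move_arm(increments=[{"xyz":[0,0,0],"roll":0,"grip":10},{"xyz":[0,0,0],"roll":0,"grip":10}])

```text
time_s: 11.42
position: [0.4671, 0.1747, 0.1948]
tcp_rot: [[0.996, -0.086, -0.002], [-0.086, -0.996, -0.001], [-0.002, 0.001, -1.0]]
force: [0.6, 0.3, -0.4]
opening: 0.268
grasp_force: 30.0
```

```bash
python3 - <<'E'
from h import *
p,d=bot.capture("wrist");W=world("wrist",d);cv2.imwrite("pics/w4.png",p[:,:,::-1])
print(bot.read_state()['position'])
Z=W[...,2];p=p.astype(int)
blobs((p.min(-1)>140)&(Z<.025)&(Z>-.01),W,100)
E
```

```text
[0.46736283 0.17460071 0.19503271]
  px [267   0 293 225] (31230, array([519.6,  48.8]), array([253. , 194.3]), 85.1) z med 12.8 max 16.2
  px [ 70  77 125 129] (14349, array([519.3, 299. ]), array([110.4, 112.5]), 80.8) z med 8.9 max 11.8
  px [550 159  10  45] (243, array([452.4, -89.9]), array([41.2,  8.9]), 5.5) z med 12.4 max 14.7
```

View pics/w4.png

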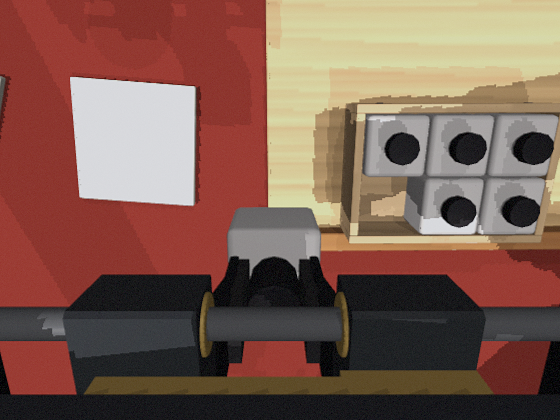

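The wrist view shows the bottle held upright at (274,235) and the whole tile at columns 70–197. The tile is 110 x 112 mm, centred at (519,299) mm.

move_arm(increments=[{"xyz":[10.3,-32.1,0],"roll":0,"grip":10},{"xyz":[10.3,-32.1,0],"roll":0,"grip":10},{"xyz":[10.3,-32.1,0],"roll":0,"grip":10},{"xyz":[10.3,-32.1,0],"roll":0,"grip":10},{"xyz":[0,0,0],"roll":0.075,"grip":10}])

```text
time_s: 11.88
position: [0.5234, 0.3042, 0.1959]
tcp_rot: [[0.987, -0.16, 0.005], [-0.16, -0.987, 0.004], [0.005, -0.005, -1.0]]
force: [1.2, -0.9, -0.9]
opening: 0.27
grasp_force: 30.0
```

move_arm(increments=[{"xyz":[0,0,20],"roll":0,"grip":10},{"xyz":[0,0,30],"roll":0,"grip":10},{"xyz":[0,0,25],"roll":0,"grip":10},{"xyz":[0,0,20],"roll":0,"grip":10},{"xyz":[0,0,10],"roll":0,"grip":10}])

```text
time_s: 12.3
position: [0.5182, 0.2981, 0.0877]
tcp_rot: [[0.987, -0.161, -0.005], [-0.161, -0.987, -0.002], [-0.005, 0.003, -1.0]]
force: [-0.4, 0.1, -0.5]
opening: 0.267
grasp_force: 30.0
```

move_arm(increments=[{"xyz":[0,0,5],"roll":0,"grip":10},{"xyz":[0,0,3],"roll":0,"grip":10},{"xyz":[0,0,0],"roll":0,"grip":10},{"xyz":[0,0,0],"roll":0,"grip":10},{"xyz":[0,0,0],"roll":0,"grip":10}])

```text
time_s: 12.72
position: [0.5207, 0.3003, 0.0839]
tcp_rot: [[0.987, -0.16, 0.002], [-0.16, -0.987, 0.001], [0.002, -0.001, -1.0]]
force: [-0.1, -0.3, -1.5]
opening: 0.271
grasp_force: 30.0
```

move_arm(increments=[{"xyz":[-1,1.5,4],"roll":0,"grip":10},{"xyz":[0,0,4],"roll":0,"grip":10},{"xyz":[0,0,3],"roll":0,"grip":10},{"xyz":[0,0,2],"roll":0,"grip":10},{"xyz":[0,0,0],"roll":0,"grip":10}])

```text
time_s: 13.13
position: [0.5181, 0.2986, 0.0689]
tcp_rot: [[0.987, -0.159, -0.001], [-0.159, -0.987, -0.0], [-0.001, 0.001, -1.0]]
force: [-0.0, 0.0, -0.6]
opening: 0.266
grasp_force: 30.0
```

move_arm(increments=[{"xyz":[0,0,1],"roll":0,"grip":10},{"xyz":[0,0,1],"roll":0,"grip":10},{"xyz":[0,0,0],"roll":0,"grip":10}])

```text
time_s: 13.38
position: [0.5185, 0.2988, 0.0674]
tcp_rot: [[0.987, -0.159, -0.0], [-0.159, -0.987, -0.0], [-0.0, 0.0, -1.0]]
force: [-0.5, -0.1, -1.6]
opening: 0.264
grasp_force: 30.0
```

move_arm(increments=[{"xyz":[0,0,0.5],"roll":0,"grip":10},{"xyz":[0,0,0.5],"roll":0,"grip":10},{"xyz":[0,0,0],"roll":0,"grip":10}])

```text
time_s: 13.63
position: [0.5187, 0.2989, 0.0667]
tcp_rot: [[0.987, -0.16, 0.0], [-0.16, -0.987, 0.0], [0.0, -0.0, -1.0]]
force: [0.2, 0.7, -0.4]
opening: 0.268
grasp_force: 30.0
```

move_arm(increments=[{"xyz":[0,0,0.5],"roll":0,"grip":10},{"xyz":[0,0,0],"roll":0,"grip":10}])

```text
time_s: 13.8
position: [0.5186, 0.2989, 0.0667]
tcp_rot: [[0.987, -0.159, 0.0], [-0.159, -0.987, 0.0], [0.0, -0.0, -1.0]]
force: [-1.6, -0.3, 3.7]
opening: 0.269
grasp_force: 30.0
```

The bottle is touching the tile (3.7 N upward), so I'll release and lift away.

move_arm(increments=[{"xyz":[0,0,0],"roll":0,"grip":32},{"xyz":[0,0,0],"roll":0,"grip":40},{"xyz":[0,0,0],"roll":0,"grip":55},{"xyz":[0,0,0],"roll":0,"grip":60},{"xyz":[0,0,0],"roll":0,"grip":60}])

```text
time_s: 14.22
position: [0.5186, 0.2987, 0.0658]
tcp_rot: [[0.987, -0.16, -0.0], [-0.16, -0.987, -0.0], [-0.0, 0.0, -1.0]]
force: [-0.2, 0.7, -0.8]
opening: 0.532
grasp_force: 0.0
```

move_arm(increments=[{"xyz":[0,0,-5],"roll":0,"grip":60},{"xyz":[0,0,-15],"roll":0,"grip":60},{"xyz":[0,0,-30],"roll":0,"grip":60},{"xyz":[0,0,-35],"roll":0,"grip":60},{"xyz":[0,0,-35],"roll":0,"grip":60}])

```text
time_s: 14.63
position: [0.5179, 0.2985, 0.1869]
tcp_rot: [[0.987, -0.16, -0.002], [-0.16, -0.987, -0.001], [-0.002, 0.001, -1.0]]
force: [-0.0, 0.5, 0.2]
opening: 0.601
grasp_force: 0.0
```

move_arm(increments=[{"xyz":[0,0,-30],"roll":0,"grip":60},{"xyz":[0,0,0],"roll":0,"grip":60},{"xyz":[0,0,0],"roll":0,"grip":60}])

```text
time_s: 14.88
position: [0.5199, 0.2992, 0.2188]
tcp_rot: [[0.987, -0.159, 0.005], [-0.159, -0.987, 0.002], [0.005, -0.003, -1.0]]
force: [-0.3, -0.2, -1.0]
opening: 0.6
grasp_force: 0.0
```

```bash
python3 c.py; python3 - <<'E'
from h import *
p,d=bot.capture("wrist");W=world("wrist",d);Z=W[...,2];p=p.astype(int);print(bot.read_state()['position'],bot.read_state()['opening'])
reg=(abs(W[...,0]-.52)<.1)&(abs(W[...,1]-.3)<.1)
blobs((Z>.075)&(Z<.11)&reg,W,30);blobs((Z>.045)&(Z<.065)&reg,W,30);blobs((p.min(-1)>110)&(Z<.06)&(Z>.0)&reg,W,100)
a=np.load('scenec.npz')['p'][130:240,170:400];b=np.load('sidec.npz')['p'][140:300,170:330]
cv2.imwrite('pics/fin.png',np.hstack([cv2.resize(a,(440,300)),cv2.resize(b,(300,300))])[:,:,::-1])
for n in("scene","side"):
    z=np.load(n+'c.npz');W=world(n,z['d']);Z=W[...,2]
    blobs((Z>.02)&(Z<.09)&(W[...,1]<-.2)&(W[...,0]>.4)&(W[...,0]<.8),W,100)
E
```

```text
14.8833 [0.519874   0.29924353 0.21877422] [ 0.98719516 -0.1594374 ]
scene
  px [228 172   8   7] (43, array([455.7,  28.5]), array([23.6, 18. ]), 1.3) z med 77.1 max 81.3
  px [212 177   7   7] (44, array([451.7, -20.4]), array([16.9, 19.6]), 71.5) z med 77.1 max 82.2
  px [252 176   8   7] (46, array([508.4,  74.4]), array([20.2, 21.1]), 18.2) z med 77.7 max 80.4
  px [236 181   7   7] (39, array([503.2,  24.3]), array([16. , 27.1]), 58.8) z med 78.0 max 81.3
  px [219 186   8   7] (50, array([501.1, -24.8]), array([18.9, 20.2]), 52.9) z med 77.6 max 81.5
  px [203 168  70  38] (1098, array([485. ,  27.6]), array([166.8, 113.1]), 88.2) z med 60.6 max 73.8
side
  px [234 225   8   8] (40, array([505. ,  71.6]), array([14.6, 19.4]), 14.7) z med 81.6 max 84.9
  px [213 243   8   9] (60, array([454.3,  27.3]), array([18.5, 15.3]), 79.7) z med 82.3 max 84.7
  px [237 243   6   6] (26, array([502.4,  18.6]), array([ 8.6, 11.3]), 79.4) z med 81.0 max 84.4
  px [237 258   9   8] (63, array([498.1, -26.1]), array([15.9, 16.7]), 79.6) z med 81.8 max 85.4
  px [214 261   9   9] (64, array([45
[... 430 characters left out ...]
114 108] (10515, array([518.6, 298.2]), array([111.4, 112.2]), 80.8) z med 7.9 max 59.3
  px [ 95 220  45  32] (675, array([ 484.6, -306.9]), array([102.7, 101.8]), 31.9) z med 32.5 max 43.8
  px [136 269  35  39] (1022, array([ 708.1, -308.6]), array([69.4, 58.7]), 86.9) z med 54.0 max 81.9
  px [ 36 359  39  30] (574, array([ 780.9, -529.3]), array([59.8, 38.4]), 89.8) z med 28.7 max 32.2
  px [  0 373  21  32] (492, array([ 769.2, -601.8]), array([29.1, 62.4]), 85.6) z med 28.5 max 32.9
  px [364 350  41  47] (1483, array([ 696.2, -312.5]), array([58.3, 70.2]), 42.9) z med 59.8 max 85.7
  px [234 372  62  48] (1347, array([ 487.8, -296. ]), array([ 82. , 102.3]), 76.2) z med 34.1 max 47.2
```

View pics/fin.png

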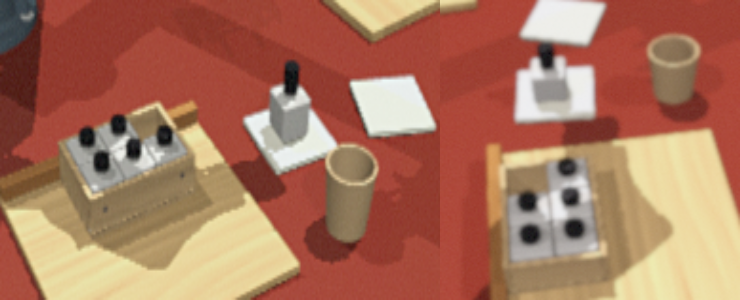

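Final check:
- **Bottle:** it stands upright on the tile, cap top at 90 mm as expected, about 4.5 mm from the tile's centre.
- **Crate:** it is still against the strip with the other five bottles standing in it.
- **Bystanders:** bowl, cup and vase look unmoved.

```bash
python3 -c "
from rig import bot
print(bot.hand_in())"
```

```text
the job is handed in; nothing more can be done
None
```

The job is handed in: the crate is flush against the strip with its other five bottles standing, and the tall-capped bottle is upright on the tile, about 4.5 mm off its centre; the robot's clock stood at about 15 s of the 51 s allowed, and no verdict was returned.

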